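Press the seal onto a microplate

ROBOT

A 6-joint arm with a two-finger parallel gripper is mounted at the origin on the work surface. World frame = base frame: x ahead of the robot, y to its left, z up, the work surface at z = 0. Lengths are in mm, angles in degrees, forces in N, time in s.
With the tool pointing down it reaches from about 300 to 850 mm from the base axis. Payload 4.2 kg.
Tool frame: the origin (TCP) lies midway between the tips of the shut fingers; the grasp point (between the pads) lies 19 mm behind it; x points along the fingers, y is the direction in which the jaws open and shut, and the axes are right-handed (so a half turn about x gives the same grasp; the last joint's range is limited). The gripper opens to 91 mm and grips with 3 to 60 N. Pads are 32 mm wide; open, the fingers measure 118 mm over their backs; the gripper's body (76 mm by 178 mm) begins 60 mm behind the grasp point.
Start: joints at [-1.146, 18.312, 89.639, -0, 72.044, -1.146], TCP at [575.016, 0, 213.976] pointing down, gripper open.
Joint ranges: [-177.97, 177.97], [-48.28, 115.42], [12.27, 149.76], [-77.06, 257.06], [2.81, 150.46], [-146.56, 146.56]. Speed limits (degrees/s): [147.25, 147.25, 180, 180, 180, 180].

INTERFACE

Orientations are given as [roll, pitch, yaw] about the fixed x, y, z axes, in that order (R = Rz(yaw) Ry(pitch) Rx(roll)).
In Python, from workcell import env gives the robot as it stands.
- The arm moves only by the shell command python3 -m handwheel 'ROWS' [FORCE]. ROWS is text: rows parted by semicolons, each of 7 numbers parted by spaces: the turn, a rotation vector about the tool's x, y, z in degrees, then the shift along the tool's x, y, z in m, then the finger opening in m, from 0 to 0.0912. In form: rx ry rz x y z grip; .... A call has 1 to 12 rows; each row is the pose to reach, as a shift and turn from the pose commanded when the call began, along the tool's axes at that moment; what a row does not reach only later rows make up. A row lasts 1/12 s, in which the tool goes at most 41.7 mm and 7.16 degrees, less where a joint would pass 70% of its speed; a pose out of reach is approached as far as the arm can. A call with a gripper value outside its range is refused whole. The fingers move at their own pace and stop on an object; FORCE is the grip in N (left out, the last holds). Time passes only in rows, so rows that repeat a pose let the fingers close. It gives the time, the measured TCP pose, the force and the opening at its end, in the units of the state.
- env.state(): the state, without advancing time (a new reading comes with each control period).
- env.grab_frame(name): name is "scene" or "side" or "wrist"; returns the picture (420x560x3 uint8, red, green, blue); there is no depth.
- env.get_calibration(name): a dict with "mtx" (3x3 intrinsics, pixels), "T" (4x4, takes a point from camera to world coordinates); the wrist camera has in their place "hand_eye" (4x4, takes a point from camera to tool coordinates, whose origin is the TCP and whose axes are the tool frame's). Camera axes: x right, y up, looking along -z (the intrinsics and any distortion apply to the point x, -y, -z); pixel columns grow to the right and rows downward; lengths in mm; the calibration is good to about 2 mm. A picture is of the moment at which its call begins: read the wrist's pose just before it. get_calibration takes no time and is no camera call.
- env.job_done(): hands the job in, once; it reports no verdict.
The state is a dict: "time_s": time; "qpos": joint angles; "qvel": joint speeds; "effort": joint torques, N m; "ee_pos": TCP position; "ee_rot": TCP orientation; "force": force on the tool from outside, world axes, zero at the start; "torque": the same for the moment, N m; "gripper_width": finger opening in mm.
Only numpy, scipy, OpenCV 4.12 (cv2) and the standard library are available. Lean on these libraries where they do the work, as an engineer would, in place of code of your own. Each camera call takes 0.05 s, during which the arm holds its last target. There are 200 camera calls.

TASK

Slide the clear, blue-topped microplate along the press's white loading shelf, without lifting it, between the guide rails and under the pad until it is fully home against the end stop. Then flip the red safety catch all the way outwards, and only then pull the press's lever by its black handle towards the robot and down to its stop, and hold it there with the gripper: finish while still holding it down, since it springs back if let go. Leave everything else on the bench where it stands.

Things in the scene. Friction and masses are not known exactly. Their poses are not given: they have to be found in the camera images.
- plate: clear microplate with a blue seal on top, loose, 128 mm long (its x), 86 mm wide (its y), 27 mm high; too wide to grip across. Origin at the centre of its underside. Starts on the loading shelf, its x roughly along the press's x. 0.11 to 0.22 kg, plastic, ordinary friction: it can be pushed by its +y side with two fingertips set apart along its length.
- bed (a point): centre of the press bed (blue rectangle) on the flat white base plate, 10 mm above the bench; axes of the press: x to the column at its back (away from the robot), y left along the loading shelf, z up. The base plate runs to y=+295 mm, x -100 to +100. Plate home: its origin here, its length along x, reached by sliding to -y.
- end_stop (a point): middle of the face of the end stop, 44.5 mm to -y of the bed's centre: the home plate's -y side rests against it. 12 mm high. Axes of the press.
- mouth (a point): middle of the flared mouth of the aluminium guide rails, at y=+110 mm from the bed. Rails 8 mm high; inner faces at x=+-66 mm from y=-50 to +50, flaring from there to about x=+-94 mm at the mouth. Axes of the press.
- column_top (a point): centre of the top of the press's cream column: 65 mm in x, 130 mm in y, top 135 mm above the bench, its front 90 mm behind the bed's centre. The ram reaches out of it over the bed (x and y within 54 and 35 mm of the bed's centre, 42 to 65 mm above the bed when up); nothing stands over the ram.
- pad: black rubber pad 104 x 68 x 6 mm under the ram over the bed, sprung (about 2 N per mm). Origin at the centre of its underside, 42 mm above the bed when up (15 mm over a plate's top). The lever drives it down: it meets the plate at about 0.72 rad of the lever and presses harder to the stop (about 14 N).
- catch_tip (a point): free end of the red safety catch, middle of its tip: a paddle 24 mm wide (press x), 8 mm thick, that reaches 64 mm up from its hinge; shut, it leans 0.44 rad inwards (to press +y) from upright. Push its inner (+y) side outwards, to press -y, or pinch it across its thickness.
- catch_hinge (a point): point on the catch's hinge line below the paddle (line along press x), on top of the cheek at the press's right (-y) side; the axes are those of the press.
- catch (a joint): angle of the safety catch, rad: 0 shut (nose in front of the right lever arm, which then cannot move more than about 0.2 rad), growing as it swings outwards to press -y, 1.25 fully open. A stiff hinge (1 to 2 N at the tip): it stays where it is left.
- handle: black round handle bar of the lever, 18 mm thick and 160 mm long along press y, with a lever arm (12 mm rod) at each end; origin at its centre; a sleeve that turns freely about its own length. It is the part to grip or hook, at its middle, from above with the fingers before and behind it; clear for 60 mm below.
- lever_hinge (a point): middle of the lever's hinge line (along press y), 120 mm above the bench, 180 mm from the handle's centre; the axes are those of the press.
- lever (a joint): lever angle, rad: 0 fully up, where the arms lean 0.10 rad back (to press +x) from upright; grows as the handle is pulled to press -x and down; 1.05 at its stop, with the arms 0.95 rad forward of upright. A return spring (about 3 N at the handle when up, 5 to 7 N at the stop) lifts it again when released.
- yellow_rack: bystander: yellow rack 128 x 86 x 22 mm on the bench to the left, origin under its centre
- yellow_rack2: bystander: yellow rack 128 x 86 x 22 mm on the bench to the right, origin under its centre
- tube_rack: bystander: blue rack with capped tubes, 60 x 100 mm, 45 mm high, beside the right of the press, origin under its centre
- reagent: bystander: small bottle with blue cap, 48 mm across, 85 mm high, behind the loading shelf, origin under its centre
- tip_box: bystander: grey tip box with green lid, 124 x 89 x 78 mm, to the left, origin under its centre
- film_roller: bystander: hand roller with an orange handle, 160 mm long, 32 mm high, lying to the right; origin under the roller
Things that resemble listed ones, but are neither listed nor needed, are in the scene too. What is meant by the plate is not purple, and is the larger of those in its own colour.

How it is judged:
By the outcome, as a careful person would: the job done as asked, in the order asked, and still so for the second after the job is handed in, while the arm keeps its last pose, push and grip.
It also fails if it takes over 64 s, if anything falls off the work surface, if the arm or the gripper's body presses on something with over 40 N, if the wrist force passes 120 N, or if a joint passes its speed limit or range.

## Working session

There is one attempt and no reset: what is moved stays moved. The work goes in short steps, Python scripts to look and compute and a shell command to move; the robot and the scene stay as the last step left them, time stands still between calls to the robot, and variables do not carry over. Pictures are saved under pics/ and viewed, on a budget of 10 in all, crops included, one or two more only if the job needs it, and the job is handed in when it is done.

```bash
mkdir -p pics; ls
python3 - <<'E'
from workcell import env
import cv2,numpy as np
for n in("scene","side"):
    im=env.grab_frame(n); cv2.imwrite(f"pics/{n}0.png",im[:,:,::-1])
    c=env.get_calibration(n); print(n,{k:np.round(v,3).tolist() for k,v in c.items()})
c=env.get_calibration("wrist");print({k:np.round(v,3).tolist() for k,v in c.items()})
s=env.state();print(s['time_s'],s['ee_pos'],s['ee_rot'],s['gripper_width'])
E
```

```text
pics
scene {'mtx': [[466.43, 0.0, 269.134], [0.0, 466.43, 209.419], [0.0, 0.0, 1.0]], 'T': [[0.678, -0.432, 0.595, 1358.026], [0.735, 0.394, -0.552, -783.536], [0.004, 0.812, 0.584, 977.706], [0.0, 0.0, 0.0, 1.0]]}
side {'mtx': [[383.776, 0.0, 282.001], [0.0, 383.776, 211.175], [0.0, 0.0, 1.0]], 'T': [[-0.982, 0.1, -0.158, 371.157], [-0.186, -0.622, 0.76, 809.994], [-0.022, 0.776, 0.63, 858.43], [0.0, 0.0, 0.0, 1.0]]}
{'mtx': [[313.884, 0.0, 274.946], [0.0, 313.884, 205.137], [0.0, 0.0, 1.0]], 'hand_eye': [[-0.0, 0.289, -0.957, -171.188], [1.0, -0.0, -0.0, -1.795], [-0.0, -0.957, -0.289, -83.168], [0.0, 0.0, 0.0, 1.0]]}
0.1 [5.74563636e+02 7.98644141e-03 2.13194635e+02] [-90.2573205   89.91032218 179.74502117] 91.46599100631697
```

View pics/scene0.png

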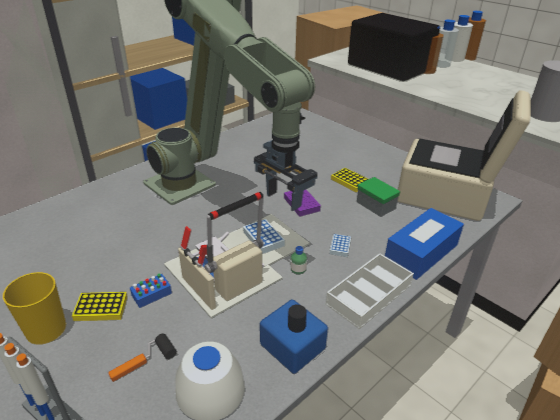

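View pics/side0.png

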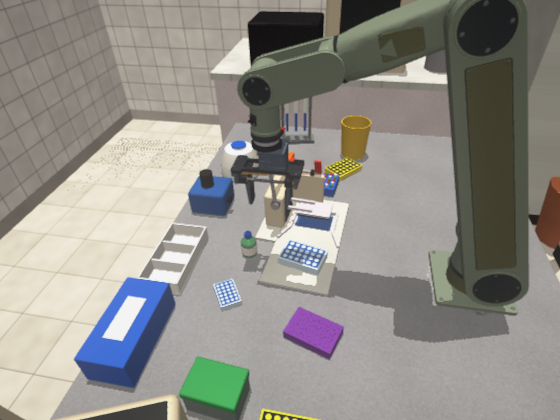

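The plate candidates, as pixels in scene / side:
- Clear plate with blue seal on the white shelf: (263,235) / (303,256).
- Smaller blue-white plate on the bench: (341,244) / (227,293).
- Purple plate: (302,203) / (313,332).

I choose the larger blue one on the shelf. There are also two red patches near the press, at (185,238) and (202,255). I'll check all of this in one close composite.

Run:
```python
from workcell import env
import cv2,numpy as np
a=cv2.imread("pics/scene0.png")[185:315,155:320]; b=cv2.imread("pics/side0.png")[140:300,225:365]
w=env.grab_frame("wrist")[:,:,::-1]; cv2.imwrite("pics/wrist0.png",w)
A=cv2.resize(a,None,fx=2.4,fy=2.4,interpolation=2);B=cv2.resize(b,None,fx=2.4,fy=2.4,interpolation=2)
W=cv2.resize(w,(380,285))
o=np.zeros((600,800,3),np.uint8); o[:312,:396]=A; o[:384,400:736]=B; o[315:600,:380]=W
cv2.imwrite("pics/comp1.png",o)
```

```text
(no output)
```

View pics/comp1.png

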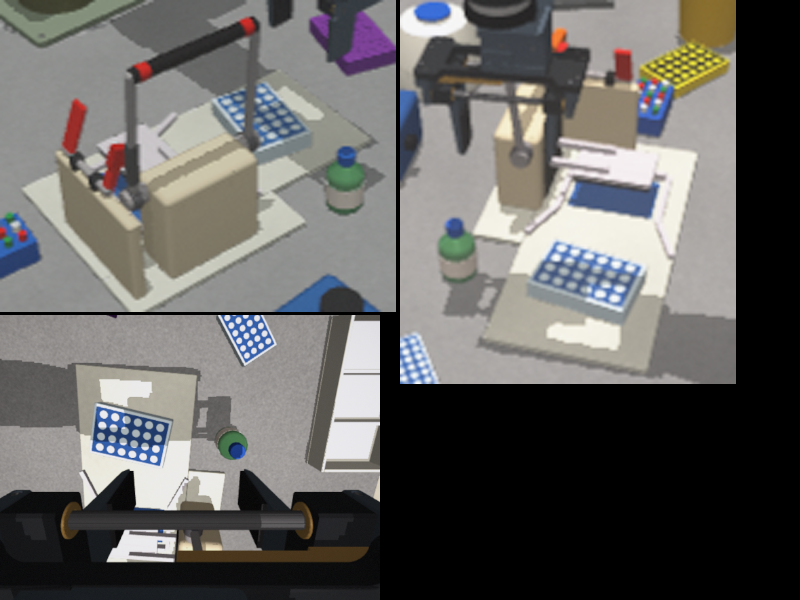

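The composite shows the large clear/blue plate on the shelf: 6x4 wells, scene crop (262,120), side crop (587,280). There are two red paddles on the right cheek, at scene crop (75,128) and (116,168), plus red ends on the handle. I'll measure the press frame next, then both paddles.

```bash
cat > h.py <<'E'
from workcell import env
import cv2,numpy as np
from scipy.spatial.transform import Rotation as R
def cam(n,s=None):
    c=env.get_calibration(n)
    if n=="wrist":
        T=np.eye(4);T[:3,:3]=R.from_euler('xyz',s['ee_rot'],degrees=True).as_matrix();T[:3,3]=s['ee_pos']
        return c['mtx'],T@c['hand_eye']
    return c['mtx'],c['T']
def ray(C,p):
    K,T=C; d=np.linalg.inv(K)@[p[0],p[1],1.]; d=T[:3,:3]@(d*[1,-1,-1]); return T[:3,3],d/np.linalg.norm(d)
def onz(C,p,z):
    o,d=ray(C,p); return (o+d*(z-o[2])/d[2])
def tri(*cp):
    A=np.zeros((3,3));b=np.zeros(3);L=[ray(C,p) for C,p in cp]
    for o,d in L: P=np.eye(3)-np.outer(d,d);A+=P;b+=P@o
    x=np.linalg.solve(A,b); return x,max(np.linalg.norm((np.eye(3)-np.outer(d,d))@(x-o)) for o,d in L)
def proj(C,X):
    K,T=C;c=T[:3,:3].T@(np.asarray(X)-T[:3,3]);c=c*[1,-1,-1];u=K@c;return u[:2]/u[2]
def blobs(im,lo,hi,amin=15):
    m=cv2.inRange(cv2.cvtColor(im,cv2.COLOR_BGR2HSV),lo,hi)
    n,l,s,c=cv2.connectedComponentsWithStats(m)
    return [(s[i].tolist(),c[i].round(1).tolist(),np.argwhere(l==i)[:,::-1]) for i in range(1,n) if s[i,4]>=amin]
E
python3 - <<'E'
from h import *
s=env.state();S,D,W=cam('scene'),cam('side'),cam('wrist',s)
print("baseplate corners z10 (mm)")
for n,C,p in [("w L",W,(112,74)),("w R",W,(290,88)),("d farL",D,(258.8,283)),("d farR",D,(328.5,294.6)),("s farback",S,(311,243)),("s rightback",S,(211,313)),("s rightfront",S,(164,263))]:
    print(n,onz(C,p,10).round(0))
i0,i1,iw=[cv2.imread(f"pics/{n}0.png") for n in("scene","side","wrist")]
for nm,im in(("scene",i0),("side",i1)):
    for lo,hi in(((0,150,90),(8,255,255)),((172,150,90),(180,255,255))):
        for st,c,pt in blobs(im,lo,hi,10):
            v=np.linalg.svd(pt-pt.mean(0),full_matrices=0)[2][0];t=(pt-pt.mean(0))@v
            print(nm,"red",st,c,"ends",(pt.mean(0)+v*t.min()).round(0),(pt.mean(0)+v*t.max()).round(0))
    for st,c,pt in blobs(im,(105,120,40),(125,255,255),60): print(nm,"blue",st,c)
E
```

```text
baseplate corners z10 (mm)
w L [392. 122.  10.]
w R [589. 107.  10.]
d farL [589. 116.  10.]
d farR [389. 124.  10.]
s farback [600. 105.  10.]
s rightback [ 620. -311.   10.]
s rightfront [ 362. -297.   10.]
scene red [255, 193, 6, 6, 27] [257.9, 195.3] ends [256. 193.] [259. 198.]
scene red [211, 211, 7, 7, 33] [214.7, 213.8] ends [213. 211.] [216. 217.]
scene red [181, 227, 10, 22, 113] [185.4, 237.4] ends [188. 227.] [183. 248.]
scene red [198, 245, 9, 18, 92] [201.9, 253.1] ends [204. 245.] [200. 262.]
scene blue [472, 11, 10, 10, 85] [476.5, 15.2]
scene blue [458, 15, 11, 10, 90] [463.0, 19.4]
scene blue [172, 17, 23, 28, 398] [183.0, 30.8]
scene blue [444, 20, 11, 10, 94] [448.6, 24.4]
scene blue [130, 68, 57, 61, 2650] [159.2, 97.2]
scene blue [385, 208, 79, 71, 2704] [423.4, 242.8]
scene blue [130, 274, 41, 33, 553] [150.7, 292.4]
scene blue [260, 300, 67, 73, 2757] [292.2, 337.9]
scene blue [193, 346, 27, 24, 502] [206.1, 357.6]
scene blue [36, 403, 18, 17, 146] [44.9, 410.8]
side red [290, 157, 5, 5, 18] [291.7, 159.1] ends [293. 157.] [290. 161.]
side red [315, 161, 6, 12, 65] [317.7, 166.0] ends [317. 161.] [318. 172.]
side blue [231, 141, 15, 8, 91] [238.2, 144.2]
side blue [324, 175, 15, 20, 101] [331.0, 185.8]
side blue [189, 177, 43, 22, 559] [211.6, 187.9]
side blue [75, 278, 94, 109, 4851] [122.3, 337.7]
```

Run:
```python
from h import *
s=env.state();S,D,W=cam('scene'),cam('side'),cam('wrist',s)
iw=cv2.imread("pics/wrist0.png")
for st,c,pt in blobs(iw,(100,80,40),(130,255,255),40): print("blue",st,c)
m=cv2.inRange(cv2.cvtColor(iw,cv2.COLOR_BGR2HSV),(100,80,40),(130,255,255)); m[:110]=0;m[245:]=0;m[:,:110]=0;m[:,275:]=0
q=cv2.boxPoints(cv2.minAreaRect(np.argwhere(m)[:,::-1].astype(np.float32)))
X=np.array([onz(W,p,37)[:2] for p in q]);print(q.round(0).tolist(),X.round(0).tolist(),X.mean(0).round(1),np.linalg.norm(X-np.roll(X,1,0),axis=1).round(0))
print("front edge side", onz(D,(328.5,294.6),10).round(0),onz(D,(348.3,203.3),10).round(0))
# bed blue in side
d=cv2.imread("pics/side0.png")
for st,c,pt in blobs(d,(105,90,20),(130,255,160),60): print("dk",st,c, onz(D,c,10).round(0))
for k in((188,227),(204,245)):
    print("catch tip?",tri((S,k),(D,(317.5,161))))
# far-edge mask-based: base plate vs bench in wrist, white
h=cv2.cvtColor(iw,cv2.COLOR_BGR2HSV); print(h[100,[90,105,120,140]].tolist(),h[60,150].tolist(),h[200,[100,115,125,280,290,300]].tolist())
```

```text
blue [325, 0, 79, 70, 1919] [366.2, 28.9]
blue [135, 135, 114, 87, 4154] [190.0, 178.1]
blue [337, 188, 25, 25, 471] [349.0, 199.7]
blue [197, 284, 45, 5, 121] [215.4, 286.1]
[[128.0, 198.0], [142.0, 134.0], [249.0, 158.0], [235.0, 222.0]] [[404.0, -13.0], [429.0, 58.0], [544.0, 32.0], [526.0, -43.0]] [475.6   8.6] [125.  76. 118.  77.]
front edge side [389. 124.  10.] [ 357. -296.   10.]
dk [189, 178, 44, 37, 738] [210.5, 201.7] [ 851. -226.   10.]
dk [324, 180, 14, 16, 70] [329.8, 190.7] [ 429. -362.   10.]
dk [296, 216, 36, 14, 318] [314.2, 222.6] [ 465. -171.   10.]
dk [75, 284, 100, 104, 2389] [133.8, 349.3] [843. 372.  10.]
catch tip? (array([ 471.40762245, -262.89926461,  195.21836576]), np.float64(0.606960805168074))
catch tip? (array([ 496.91580134, -262.14163831,  171.32734656]), np.float64(32.687463167693004))
[[10, 8, 91], [10, 8, 90], [24, 26, 159], [25, 27, 162]] [12, 9, 148] [[12, 8, 158], [6, 8, 165], [23, 18, 233], [24, 21, 185], [5, 10, 159], [5, 9, 168]]
```

Press frame so far: bed about (468,-177), yaw about -4.2°, and the far edge measures 199 mm (should be 200). The plate is at (476,9), 186 mm from the bed, with about -8.5° yaw relative to the press. Next I move to a tilted push standby beyond the plate. That also clears the side camera's view of the press.

```bash
python3 -m handwheel '1.4 -6.7 -0.2 0.02 -0.033 -0.031 0.06; 2.8 -13.3 -0.5 0.04 -0.066 -0.062 0.06; 4.2 -20 -0.7 0.06 -0.099 -0.093 0.06; 4.2 -20 -0.7 0.06 -0.099 -0.093 0.06; 4.2 -20 -0.7 0.06 -0.099 -0.093 0.06; 4.2 -20 -0.7 0.06 -0.099 -0.093 0.06'
python3 - <<'E'
from h import *
s=env.state();print(s['time_s'],s['ee_pos'],s['ee_rot'],s['gripper_width'])
M=R.from_euler('xyz',s['ee_rot'],degrees=True).as_matrix();print(M.round(3))
o=np.zeros((600,800,3),np.uint8)
for n in("scene","side","wrist"):
    cv2.imwrite(f"pics/{n}1.png",env.grab_frame(n)[:,:,::-1])
a=cv2.imread("pics/scene1.png")[180:300,160:290];b=cv2.imread("pics/side1.png")[120:270,215:355];w=cv2.imread("pics/wrist1.png")
o[:360,:390]=cv2.resize(a,None,fx=3,fy=3,interpolation=2);o[:405,400:778]=cv2.resize(b,None,fx=2.7,fy=2.7,interpolation=2);o[362:,:317]=cv2.resize(w,(317,238))
cv2.imwrite("pics/comp2.png",o)
E
```

```text
time_s: 0.65
ee_pos: [475.0, 94.1, 153.2]
ee_rot: [-0.2, 69.9, -94.2]
force: [0.4, -1.1, -0.0]
gripper_width: 60.3
0.65 [474.97698959  94.09091628 153.17395599] [ -0.2278622   69.93211445 -94.22583777] 60.26092432396727
[[-0.025  0.998 -0.065]
 [-0.342 -0.07  -0.937]
 [-0.939 -0.001  0.343]]
```

View pics/comp2.png

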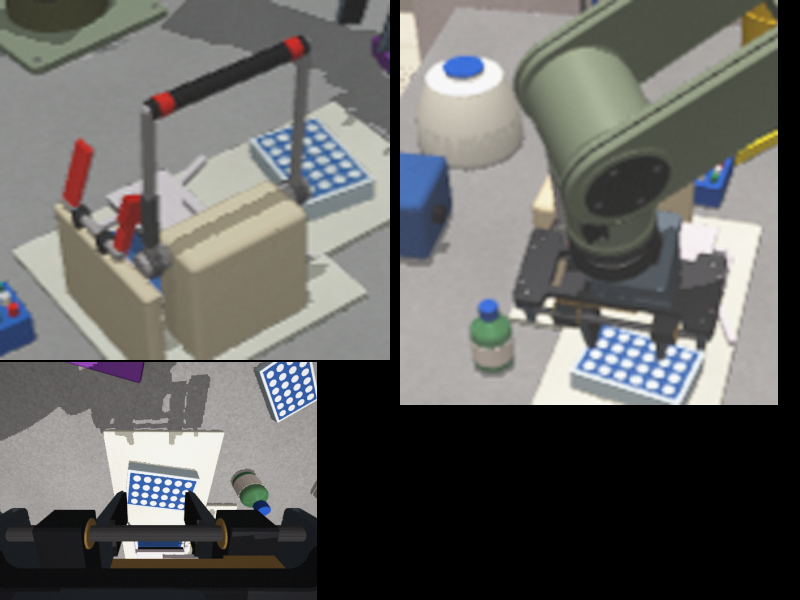

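The scene crop shows paddle 1 at (78,175) and a second, smaller red piece at (128,222) on the same shaft in front of the right lever arm, likely the nose. The fingers sit clear beyond the plate. I lower and start pushing.

```bash
python3 -m handwheel '0 0 0 0.035 0 -0.013 0.06; 0 0 0 0.07 0 -0.026 0.06; 0 0 0 0.1 0 -0.0365 0.06; 0 0 0 0.124 0 -0.0453 0.06; 0 0 0 0.124 0 -0.0453 0.06; 0 0 0 0.124 0 -0.0453 0.06'
python3 -m handwheel '0 0 0 0.0034 0 0.0094 0.06; 0 0 0 0.0069 0 0.0188 0.06; 0 0 0 0.0103 0 0.0282 0.06; 0 0 0 0.0137 0 0.0376 0.06; 0 0 0 0.0172 0 0.047 0.06; 0 0 0 0.0206 0 0.0563 0.06; 0 0 0 0.024 0 0.0657 0.06; 0 0 0 0.0274 0 0.0751 0.06; 0 0 0 0.0309 0 0.0845 0.06; 0 0 0 0.0343 0 0.0939 0.06; 0 0 0 0.0343 0 0.0939 0.06'
```

```text
time_s: 1.3
ee_pos: [476.6, 91.9, 21.9]
ee_rot: [-0.1, 69.9, -94.4]
force: [0.8, -0.3, 0.4]
gripper_width: 59.9
time_s: 2.22
ee_pos: [467.9, -8.5, 21.8]
ee_rot: [-0.1, 69.9, -94.4]
force: [-0.5, 0.2, -0.5]
gripper_width: 59.7
```

Run:
```python
from h import *
s=env.state()
for n in("scene","side","wrist"): cv2.imwrite(f"pics/{n}2.png",env.grab_frame(n)[:,:,::-1])
a=cv2.imread("pics/scene2.png")[190:300,190:330];b=cv2.imread("pics/side2.png")[190:310,235:365];w=cv2.imread("pics/wrist2.png")[90:330,130:400]
o=np.zeros((600,800,3),np.uint8)
o[:308,:392]=cv2.resize(a,None,fx=2.8,fy=2.8,interpolation=2);o[:360,400:790]=cv2.resize(b,None,fx=3,fy=3,interpolation=2);o[312:312+288,:324]=cv2.resize(w,None,fx=1.2,fy=1.2)
cv2.imwrite("pics/comp3.png",o)
```

```text
(no output)
```

View pics/comp3.png

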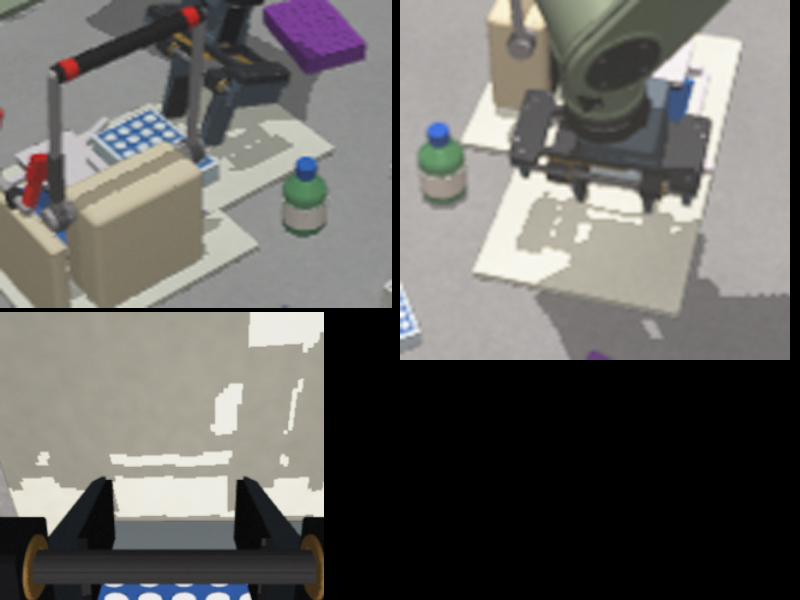

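The wrist crop shows the plate's +y side square to both fingertips (edge row about 520), and the scene crop shows it entering the rails. I keep pushing.

```bash
python3 -m handwheel '0 0 0 0.0027 0 0.0075 0.06; 0 0 0 0.0055 0 0.015 0.06; 0 0 0 0.0082 0 0.0225 0.06; 0 0 0 0.011 0 0.03 0.06; 0 0 0 0.0137 0 0.0376 0.06; 0 0 0 0.0165 0 0.0451 0.06; 0 0 0 0.0192 0 0.0526 0.06; 0 0 0 0.0219 0 0.06 0.06; 0 0 0 0.0247 0 0.0676 0.06; 0 0 0 0.0274 0 0.0751 0.06; 0 0 0 0.0302 0 0.0826 0.06; 0 0 0 0.0302 0 0.0826 0.06'
python3 -m handwheel '0 0 0 0.0014 0 0.0038 0.06; 0 0 0 0.0027 0 0.0075 0.06; 0 0 0 0.0041 0 0.0113 0.06; 0 0 0 0.0041 0 0.0113 0.06'
```

```text
time_s: 3.37
ee_pos: [461.8, -95.7, 21.8]
ee_rot: [0.0, 70.0, -94.3]
force: [0.3, 0.5, 0.2]
gripper_width: 60.2
time_s: 3.7
ee_pos: [461.2, -106.8, 21.8]
ee_rot: [0.1, 70.0, -94.2]
force: [-0.3, 0.2, -0.4]
gripper_width: 60.0
```

```bash
for k in 1 2; do python3 -m handwheel '0 0 0 0.0007 0 0.0019 0.06; 0 0 0 0.0014 0 0.0038 0.06; 0 0 0 0.0014 0 0.0038 0.06' | grep -E 'pos|force'; done
python3 -m handwheel '0 0 0 0.0007 0 0.0019 0.06; 0 0 0 0.0014 0 0.0038 0.06; 0 0 0 0.0014 0 0.0038 0.06' | grep -E 'pos|force'
```

```text
ee_pos: [461.0, -110.5, 21.7]
force: [0.0, 1.0, -0.3]
ee_pos: [460.7, -114.6, 21.7]
force: [0.6, 0.0, -0.4]
ee_pos: [460.4, -118.7, 21.7]
force: [0.0, 0.2, 0.6]
```

```bash
python3 -m handwheel '0 0 0 0.0007 0 0.0019 0.06; 0 0 0 0.0007 0 0.0019 0.06' | grep -E 'pos|force'
python3 -m handwheel '0 0 0 0.0007 0 0.0019 0.06; 0 0 0 0.0007 0 0.0019 0.06' | grep -E 'pos|force'
python3 -m handwheel '0 0 0 0.0007 0 0.0019 0.06; 0 0 0 0.0007 0 0.0019 0.06' | grep -E 'pos|force'
```

```text
ee_pos: [460.4, -120.5, 21.7]
force: [-0.9, 1.0, 0.1]
ee_pos: [460.9, -121.4, 21.7]
force: [0.4, 7.2, 2.9]
ee_pos: [461.0, -121.8, 21.6]
force: [-1.0, 16.2, 6.2]
```

The plate stopped with 16 N at TCP press y of about 55, which matches home (41.5 + 15). I back off and raise, then measure the press and catch from the scene view.

```bash
python3 -m handwheel '0 0 0 -0.011 0 -0.03 0.06; 0 0 0 -0.021 0 -0.058 0.06; 0 0 0 -0.056 0 -0.045 0.06; 0 0 0 -0.092 0 -0.031 0.06; 0 0 0 -0.128 0 -0.018 0.06; 0 0 0 -0.164 0 -0.004 0.06; 0 0 0 -0.2 0 0.009 0.06; 0 0 0 -0.2 0 0.009 0.06; 0 0 0 -0.2 0 0.009 0.06'
python3 - <<'E'
from h import *
s=env.state()
for n in("scene","side","wrist"): cv2.imwrite(f"pics/{n}3.png",env.grab_frame(n)[:,:,::-1])
S,D,W=cam('scene'),cam('side'),cam('wrist',s)
yaw=np.radians(-4.2);Rp=np.array([[np.cos(yaw),-np.sin(yaw)],[np.sin(yaw),np.cos(yaw)]]);bed=np.array([468.5,-177])
P=lambda X:(np.append(Rp.T@(np.asarray(X)[:2]-bed),X[2])).round(0)
for z in(299,):
  for p in((257.9,195.3),(214.7,213.8)): X=onz(S,p,z);print("handle end",X.round(0),P(X))
for nm,p in(("p1 tip",(188,227)),("p1 low",(183,248)),("p2 tip",(204,245)),("p2 low",(200,262))):
  for z in(195,180,165,145): print(nm,z,P(onz(S,p,z)),end=' ')
  print()
im=cv2.imread("pics/side3.png")
for st,c,pt in blobs(im,(0,130,80),(8,255,255),8): print("side red",st,c)
a=cv2.imread("pics/scene3.png")[195:305,165:275];b=im[120:260,235:365];w=cv2.imread("pics/wrist3.png")
o=np.zeros((600,800,3),np.uint8)
o[:385,:385]=cv2.resize(a,None,fx=3.5,fy=3.5,interpolation=2);o[:420,390:780]=cv2.resize(b,None,fx=3,fy=3,interpolation=2);o[390:,:280]=cv2.resize(w,(280,210))
cv2.imwrite("pics/comp4.png",o)
E
```

```text
time_s: 5.7
ee_pos: [465.4, -64.7, 214.9]
ee_rot: [1.1, 70.0, -93.3]
force: [-0.0, 0.4, 0.1]
gripper_width: 60.1
handle end [ 601. -121.  299.] [128.  66. 299.]
handle end [ 590. -253.  299.] [127. -67. 299.]
p1 tip 195 [ 10. -85. 195.] p1 tip 180 [ -8. -77. 180.] p1 tip 165 [-26. -68. 165.] p1 tip 145 [-49. -56. 145.] 
p1 low 195 [  78. -140.  195.] p1 low 180 [  62. -133.  180.] p1 low 165 [  46. -125.  165.] p1 low 145 [  24. -115.  145.] 
p2 tip 195 [102. -92. 195.] p2 tip 180 [ 86. -83. 180.] p2 tip 165 [ 70. -74. 165.] p2 tip 145 [ 48. -63. 145.] 
p2 low 195 [ 151. -134.  195.] p2 low 180 [ 136. -126.  180.] p2 low 165 [ 121. -119.  165.] p2 low 145 [ 101. -108.  145.] 
side red [279, 127, 5, 5, 13] [281.5, 128.4]
side red [266, 147, 7, 5, 21] [269.2, 148.9]
side red [557, 230, 3, 6, 8] [557.8, 232.6]
side red [553, 240, 5, 4, 11] [554.7, 241.6]
```

View pics/comp4.png

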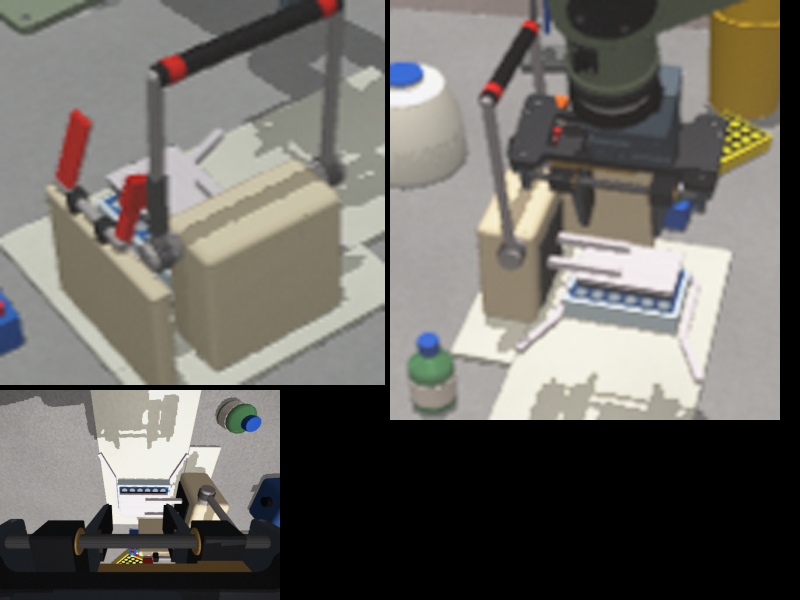

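The side crop shows the plate home under the ram (625,290). Handle ends are near press (127,±67,299). Paddle 1's tip is at press (9,-86,195), and the second red piece is near x of about 95, in front of the arm. Before pushing, I take a closer wrist view of the catch from the -y side.

```bash
python3 -m handwheel '0 2.5 0 -0.003 -0.013 0.043 0; 0 5 0 -0.003 -0.022 0.08 0; 0 7.5 0 0.002 -0.022 0.119 0; 0 10 0 0.008 -0.022 0.157 0; 0 12.5 0 0.014 -0.022 0.195 0; 0 15 0 0.02 -0.022 0.233 0; 0 17.5 0 0.026 -0.022 0.271 0; 0 20 0 0.033 -0.022 0.309 0; 0 20 0 0.033 -0.022 0.309 0; 0 20 0 0.033 -0.022 0.309 0; 0 20 0 0.033 -0.022 0.309 0'
python3 - <<'E'
from h import *
s=env.state()
for n in("scene","side","wrist"): cv2.imwrite(f"pics/{n}4.png",env.grab_frame(n)[:,:,::-1])
S,D,W=cam('scene'),cam('side'),cam('wrist',s)
yaw=np.radians(-4.2);Rp=np.array([[np.cos(yaw),-np.sin(yaw)],[np.sin(yaw),np.cos(yaw)]]);bed=np.array([468.5,-177])
P=lambda X:(np.append(Rp.T@(np.asarray(X)[:2]-bed),X[2])).round(0)
for a,b in(((257.9,195.3),(269.2,148.9)),((214.7,213.8),(281.5,128.4))): x,e=tri((S,a),(D,b));print("handle",x.round(0),P(x),e)
for st,c,pt in blobs(cv2.imread("pics/wrist4.png"),(0,130,80),(8,255,255),8): print("wrist red",st,c)
for X in((9,-86,195),(95,-88,187)): print(X,proj(W,np.append(bed+Rp@np.array(X[:2]),X[2])).round(0))
w=cv2.imread("pics/wrist4.png");cv2.imwrite("pics/w4c.png",cv2.resize(w,None,fx=1.4,fy=1.4))
E
```

```text
time_s: 6.77
ee_pos: [419.3, -363.3, 285.3]
ee_rot: [-136.1, 89.8, 129.6]
force: [0.1, 0.7, 0.6]
gripper_width: 0.6
handle [ 601. -126.  304.] [129.  60. 304.] 4.352559802394631
handle [ 590. -257.  304.] [127. -71. 304.] 4.0757466016044255
wrist red [400, 65, 46, 50, 934] [429.9, 89.6]
wrist red [310, 80, 38, 36, 952] [327.7, 96.4]
wrist red [304, 164, 6, 7, 34] [306.5, 167.0]
wrist red [289, 176, 7, 7, 31] [292.0, 179.4]
wrist red [275, 188, 6, 7, 33] [277.8, 191.3]
wrist red [300, 202, 7, 8, 32] [303.0, 205.5]
wrist red [287, 214, 5, 7, 31] [289.0, 217.0]
(9, -86, 195) [334.  83.]
(95, -88, 187) [439.  87.]
```

View pics/w4c.png

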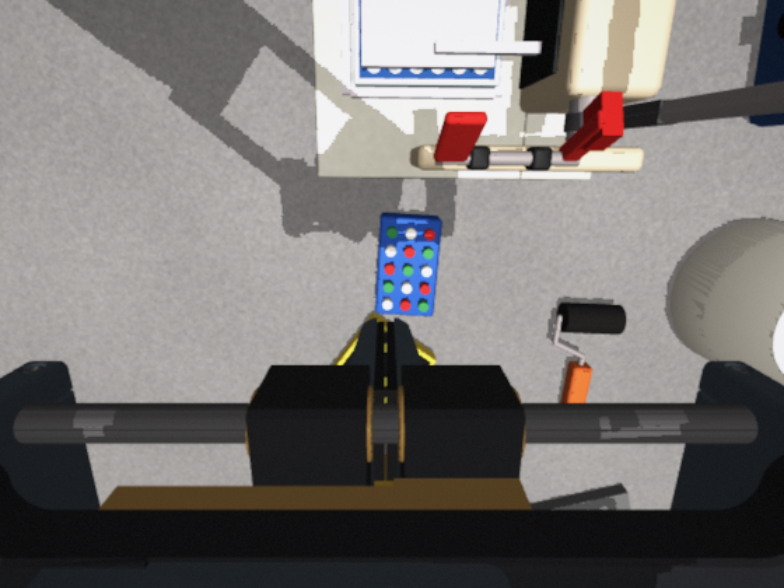

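The wrist view shows one red paddle at (467,135) and the nose at (595,125), rigid on a common shaft (510,157), so both are one catch. The plate sits home at (430,50). The paddle tip projects within 1 px of the measured point. Next I place shut fingers inside the paddle.

```bash
python3 -m handwheel '0 0 5 0 0.011 -0.034 0; 0 0 10 0 0.022 -0.067 0; 0 0 15 0 0.032 -0.1 0; 0 0 20 0 0.043 -0.135 0; 0 0 20 0 0.043 -0.135 0; 0 0 20 0.038 0.043 -0.135 0; 0 0 20 0.076 0.043 -0.135 0; 0 0 20 0.115 0.043 -0.135 0; 0 0 20 0.115 0.043 -0.135 0; 0 0 20 0.115 0.043 -0.135 0'
python3 - <<'E'
from h import *
s=env.state();yaw=np.radians(-4.2);Rp=np.array([[np.cos(yaw),-np.sin(yaw)],[np.sin(yaw),np.cos(yaw)]]);bed=np.array([468.5,-177])
print("press",Rp.T@(s['ee_pos'][:2]-bed),s['ee_pos'][2])
print(R.from_euler('xyz',s['ee_rot'],degrees=True).as_matrix().round(3))
E
```

```text
time_s: 7.75
ee_pos: [472.3, -230.7, 171.4]
ee_rot: [90.3, 70.1, -3.8]
force: [0.4, -0.3, 0.7]
gripper_width: 0.2
press [  7.68891561 -53.28742656] 171.37719148445348
[[ 0.339  0.938 -0.072]
 [-0.023 -0.069 -0.997]
 [-0.941  0.34  -0.002]]
```

```bash
python3 -m handwheel '0 0 0 0 0 0.006 0; 0 0 0 0 0 0.012 0; 0 0 0 0 0 0.018 0; 0 0 0 0 0 0.024 0; 0 0 0 0 0 0.03 0; 0 0 0 0 0 0.036 0; 0 0 0 0 0 0.042 0; 0 0 0 0 0 0.048 0; 0 0 0 0 0 0.054 0; 0 0 0 0 0 0.06 0; 0 0 0 0 0 0.065 0; 0 0 0 0 0 0.065 0' |grep -E 'pos|force'
for i in 1 2; do :; done
python3 -m handwheel '0 0 0 0 0 0.003 0; 0 0 0 0 0 0.003 0'|grep -E 'pos|force'
python3 -m handwheel '0 0 0 0 0 0.003 0; 0 0 0 0 0 0.003 0'|grep -E 'pos|force'
python3 -m handwheel '0 0 0 0 0 0.003 0; 0 0 0 0 0 0.003 0'|grep -E 'pos|force'
```

```text
ee_pos: [468.2, -298.5, 172.4]
force: [-0.2, 0.3, -0.6]
ee_pos: [467.9, -300.0, 172.3]
force: [0.2, 2.9, 0.8]
ee_pos: [467.6, -300.9, 172.1]
force: [0.4, 7.7, 1.9]
ee_pos: [467.5, -301.3, 172.0]
force: [2.8, 13.8, 4.2]
```

```bash
python3 -m handwheel '0 0 0 0 0 -0.03 0; 0 0 0 -0.03 0.011 -0.04 0; 0 0 0 -0.065 0.0235 -0.04 0; 0 0 0 -0.1 0.036 -0.04 0; 0 0 0 -0.135 0.049 -0.04 0; 0 0 0 -0.169 0.061 -0.04 0; 0 0 0 -0.169 0.061 -0.04 0; 0 0 0 -0.169 0.061 -0.04 0'
python3 - <<'E'
from h import *
for n in("scene","side","wrist"): cv2.imwrite(f"pics/{n}5.png",env.grab_frame(n)[:,:,::-1])
s=env.state()
print(R.from_euler('xyz',s['ee_rot'],degrees=True).as_matrix().round(3))
a=cv2.imread("pics/scene5.png")[185:305,150:290];b=cv2.imread("pics/side5.png")[100:260,235:365]
for st,c,pt in blobs(cv2.imread("pics/scene5.png"),(0,130,80),(8,255,255),20): print("scene red",st,c)
o=np.zeros((480,800,3),np.uint8)
o[:360,:420]=cv2.resize(a,None,fx=3,fy=3,interpolation=2);o[:448,425:789]=cv2.resize(b,None,fx=2.8,fy=2.8,interpolation=2)
cv2.imwrite("pics/comp5.png",o)
E
```

```text
time_s: 9.92
ee_pos: [470.6, -267.1, 354.9]
ee_rot: [89.3, 69.7, -4.9]
force: [0.7, 0.7, -1.6]
gripper_width: 0.7
[[ 0.339  0.938 -0.074]
 [-0.024 -0.07  -0.997]
 [-0.94   0.34  -0.001]]
scene red [255, 192, 6, 7, 29] [257.8, 195.1]
scene red [211, 211, 8, 7, 36] [214.8, 213.8]
scene red [165, 240, 20, 10, 86] [174.5, 244.5]
scene red [182, 253, 20, 12, 144] [190.0, 259.3]
```

View pics/comp5.png

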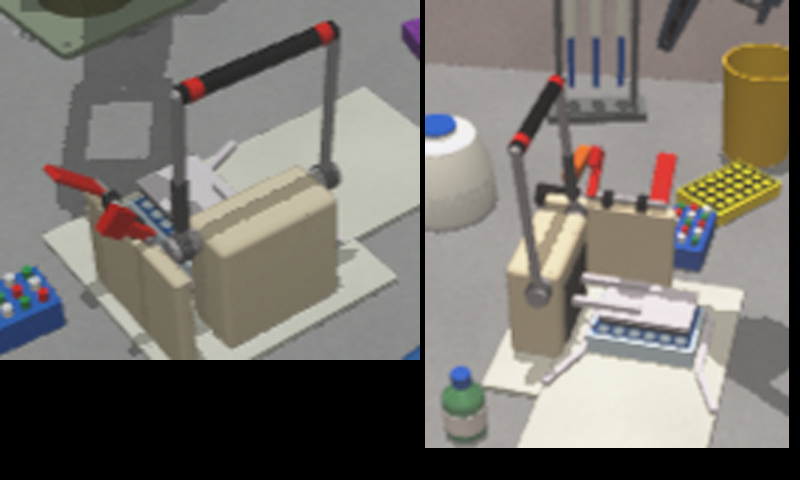

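The catch now leans outwards (scene crop 75,180), nose and paddle together. I check the tip angle by triangulation and re-measure the handle with the clear side view.

Run:
```python
from h import *
S,D=cam('scene'),cam('side')
yaw=np.radians(-4.2);Rp=np.array([[np.cos(yaw),-np.sin(yaw)],[np.sin(yaw),np.cos(yaw)]]);bed=np.array([468.5,-177])
P=lambda X:(np.append(Rp.T@(np.asarray(X)[:2]-bed),X[2])).round(1)
im=cv2.imread("pics/side5.png");B=blobs(im,(0,130,80),(8,255,255),10)
for st,c,pt in B: print(st,c)
sc=[p for st,c,p in blobs(cv2.imread("pics/scene5.png"),(0,130,80),(8,255,255),20) if st[0]==165][0]
pd=[p for st,c,p in B if 305<c[0]<330 and st[4]>40][0]
for nm,p in(("scene",sc),("side",pd)):
    v=np.linalg.svd(p-p.mean(0),full_matrices=0)[2][0];t=(p-p.mean(0))@v;print(nm,(p.mean(0)+v*t.min()).round(1),(p.mean(0)+v*t.max()).round(1))
x,e=tri((S,sc.mean(0)),(D,pd.mean(0)));print("paddle mid",P(x),e)
for a in(1.25,1.1,0.95):
    th=a-.44; X=np.array([9,-113-64*np.sin(th),137+64*np.cos(th)]);Xw=np.append(bed+Rp@X[:2],X[2]);print(a,X.round(0),proj(S,Xw).round(1),proj(D,Xw).round(1))
```

```text
[279, 127, 5, 4, 12] [281.4, 128.2]
[267, 147, 6, 5, 19] [269.5, 148.8]
[292, 152, 7, 18, 70] [295.0, 160.0]
[315, 155, 10, 17, 107] [319.6, 162.8]
[544, 193, 9, 13, 26] [546.9, 198.6]
[550, 196, 7, 11, 26] [553.2, 201.2]
[556, 200, 4, 6, 10] [558.1, 203.4]
[537, 208, 23, 40, 432] [548.9, 228.0]
scene [164.7 240.7] [183.9 248.2]
side [321.1 154.6] [318.1 170.8]
paddle mid [  10.3 -133.   159. ] 1.2462920607477765
1.25 [   9. -159.  181.] [164.1 241.5] [321.3 153.5]
1.1 [   9. -152.  188.] [166.2 238.6] [321.  152.9]
0.95 [   9. -144.  193.] [168.7 235.9] [320.7 152.7]
```

The scene tip pixel (165,241) matches full opening, predicted at (164,241). The fingers also met a firm stop there. Next is the handle: I go above it with the jaws open, then down.

```bash
python3 -m handwheel '0 0 -5 0.01 0.028 -0.022 0.09; 0 0 -10 0.02 0.055 -0.044 0.09; 0 0 -15 0.03 0.083 -0.067 0.09; 0 0 -20 0.04 0.11 -0.089 0.09; 0 0 -20 0.04 0.11 -0.089 0.09; 0 0 -20 0.04 0.11 -0.089 0.09; 0 0 -20 0.04 0.11 -0.089 0.09; 0 0 -20 0.04 0.11 -0.089 0.09'
python3 - <<'E'
from h import *
for n in("scene","side"): cv2.imwrite(f"pics/{n}6.png",env.grab_frame(n)[:,:,::-1])
a=cv2.imread("pics/scene6.png")[100:270,140:320];b=cv2.imread("pics/side6.png")[60:240,210:350]
o=np.zeros((430,780,3),np.uint8)
o[:408,:432]=cv2.resize(a,None,fx=2.4,fy=2.4,interpolation=2);o[:432-2,436:436+336]=cv2.resize(b,None,fx=2.4,fy=2.4,interpolation=2)[:430]
cv2.imwrite("pics/comp6.png",o)
E
```

```text
time_s: 10.73
ee_pos: [591.8, -186.6, 352.1]
ee_rot: [49.1, 90.0, -45.2]
force: [0.6, 0.5, 0.7]
gripper_width: 51.0
```

View pics/comp6.png

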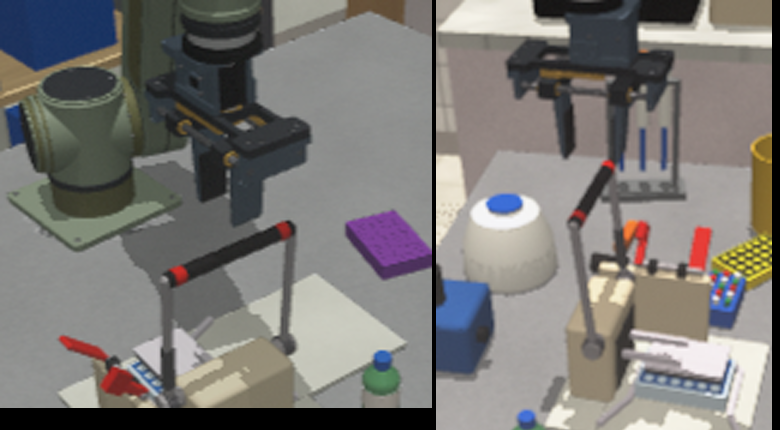

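Both views show the gripper above the handle's middle with a finger on either side. I let the jaws finish opening, descend, and grip.

```bash
python3 -m handwheel '0 0 0 0 0.003 0 0.09; 0 0 0 0 0.003 0 0.09; 0 0 0 0 0.003 0 0.09; 0 0 0 0.015 0.003 0 0.09; 0 0 0 0.03 0.003 0 0.09; 0 0 0 0.045 0.003 0 0.09; 0 0 0 0.06 0.003 0 0.09; 0 0 0 0.07 0.003 0 0.09; 0 0 0 0.07 0.003 0 0.09; 0 0 0 0.07 0.003 0 0.09'
python3 -m handwheel '0 0 0 0 0 0 0.04; 0 0 0 0 0 0 0.04; 0 0 0 0 0 0 0.03; 0 0 0 0 0 0 0.03; 0 0 0 0 0 0 0.024; 0 0 0 0 0 0 0.024; 0 0 0 0 0 0 0.02; 0 0 0 0 0 0 0.02' 15
```

```text
time_s: 11.67
ee_pos: [596.0, -186.4, 282.2]
ee_rot: [92.5, 90.0, -1.8]
force: [-0.2, 0.1, 0.5]
gripper_width: 89.6
time_s: 12.33
ee_pos: [596.2, -186.3, 282.2]
ee_rot: [81.7, 90.0, -12.5]
force: [-0.7, 0.0, 0.5]
gripper_width: 39.5
```

```bash
python3 -m handwheel '0 0 0 0 0 0 0.02; 0 0 0 0 0 0 0.02; 0 0 0 0 0 0 0.012; 0 0 0 0 0 0 0.012; 0 0 0 0 0 0 0.012; 0 0 0 0 0 0 0.012; 0 0 0 0 0 0 0.012; 0 0 0 0 0 0 0.012' 20
python3 - <<'E'
from h import *
s=env.state();print(R.from_euler('xyz',s['ee_rot'],degrees=True).as_matrix().round(3))
E
```

```text
time_s: 13.0
ee_pos: [595.7, -186.3, 282.1]
ee_rot: [-79.4, 90.0, -173.6]
force: [-3.4, 1.0, 0.8]
gripper_width: 17.6
[[-0.     0.997 -0.074]
 [-0.    -0.074 -0.997]
 [-1.    -0.     0.   ]]
```

Gripped at 17.6 mm (bar is 18 mm). I pull along the arc.

```bash
python3 -m handwheel '0 0 0 -0.0007 -0.009 0 0.012; 0 0 0 -0.0009 -0.018 0 0.012; 0 0 0 -0.0007 -0.027 0 0.012; 0 0 0 0 -0.0359 0 0.012; 0 0 0 0.0011 -0.0448 0 0.012; 0 0 0 0.0027 -0.0537 0 0.012; 0 0 0 0.0047 -0.0625 0 0.012; 0 0 0 0.0071 -0.0712 0 0.012; 0 0 0 0.01 -0.0797 0 0.012; 0 0 0 0.0133 -0.0881 0 0.012; 0 0 0 0.017 -0.0963 0 0.012; 0 0 0 0.017 -0.0963 0 0.012' 20
```

```text
time_s: 14.0
ee_pos: [498.2, -178.3, 264.6]
ee_rot: [-151.6, 89.9, 114.1]
force: [3.3, 3.0, 0.1]
gripper_width: 18.0
```

```bash
python3 -m handwheel '0 0 0 0.0041 -0.008 0 0.012; 0 0 0 0.0086 -0.0158 0 0.012; 0 0 0 0.0135 -0.0233 0 0.012; 0 0 0 0.0188 -0.0306 0 0.012; 0 0 0 0.0244 -0.0376 0 0.012; 0 0 0 0.0304 -0.0444 0 0.012; 0 0 0 0.0367 -0.0508 0 0.012; 0 0 0 0.0433 -0.0569 0 0.012; 0 0 0 0.0502 -0.0627 0 0.012; 0 0 0 0.0502 -0.0627 0 0.012' 30
python3 -m handwheel '0 0 0 0.0036 -0.0027 0 0.012; 0 0 0 0.0072 -0.0054 0 0.012; 0 0 0 0.0072 -0.0054 0 0.012' 30
```

```text
time_s: 14.83
ee_pos: [437.0, -173.3, 215.0]
ee_rot: [154.1, 89.9, 59.8]
force: [3.6, 6.0, 4.2]
gripper_width: 16.8
time_s: 15.08
ee_pos: [435.3, -173.3, 212.4]
ee_rot: [97.5, 89.4, 3.3]
force: [2.9, 9.6, 20.9]
gripper_width: 17.5
```

Force jumped to 21 N at an estimated 1.02 rad. I press a little further to confirm it's the stop.

```bash
python3 -m handwheel '0 0 0 0.0012 -0.001 0 0.012; 0 0 0 0.0025 -0.0018 0 0.012; 0 0 0 0.0025 -0.0018 0 0.012; 0 0 0 0.0025 -0.0018 0 0.012' 30
python3 - <<'E'
from h import *
s=env.state();C=env.get_calibration
for n in("scene","side"): cv2.imwrite(f"pics/{n}7.png",env.grab_frame(n)[:,:,::-1])
a=cv2.imread("pics/scene7.png")[150:300,140:300];b=cv2.imread("pics/side7.png")[100:260,225:355]
o=np.zeros((420,800,3),np.uint8)
o[:390,:416]=cv2.resize(a,None,fx=2.6,fy=2.6,interpolation=2);o[:416,420:758]=cv2.resize(b,None,fx=2.6,fy=2.6,interpolation=2)
cv2.imwrite("pics/comp7.png",o)
E
```

```text
time_s: 15.42
ee_pos: [434.8, -173.3, 211.6]
ee_rot: [93.4, 89.2, -0.9]
force: [2.4, 10.8, 27.6]
gripper_width: 17.1
```

View pics/comp7.png

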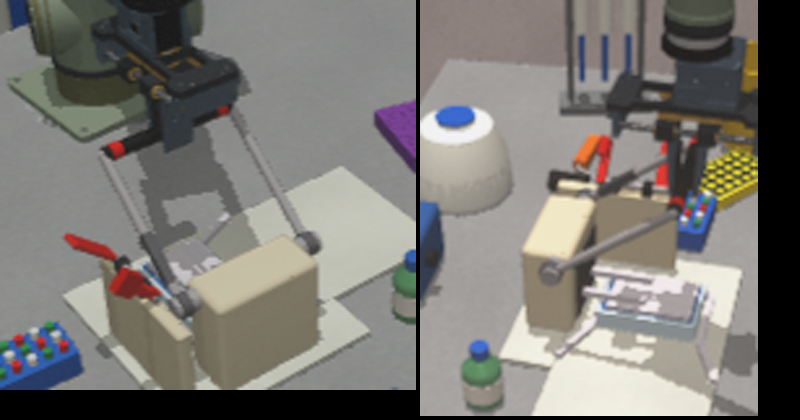

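The image shows the lever down, the pad on the plate, and the catch still open. I relieve the sideways 11 N a little and repeat the stop check.

```bash
python3 -m handwheel '0 0 0 0 0 -0.002 0.012; 0 0 0 0.001 -0.001 -0.003 0.012; 0 0 0 0.001 -0.001 -0.003 0.012; 0 0 0 0.001 -0.001 -0.003 0.012' 40
python3 - <<'E'
from h import *
S,D=cam('scene'),cam('side')
yaw=np.radians(-4.2);Rp=np.array([[np.cos(yaw),-np.sin(yaw)],[np.sin(yaw),np.cos(yaw)]]);bed=np.array([468.5,-177])
for n,C in(("scene",S),("side",D)):
    for st,c,pt in blobs(cv2.imread(f"pics/{n}7.png"),(0,130,60),(8,255,255),8): print(n,st,c)
    for a in(1.05,1.0,.95):
        r=[]
        for y in(-66,66):
            X=np.array([109.5+180*np.sin(.1-a),y,120+180*np.cos(.1-a)]);r.append(proj(C,np.append(bed+Rp@X[:2],X[2])).round(1).tolist())
        print(n,a,r)
E
```

```text
time_s: 15.85
ee_pos: [434.8, -173.2, 211.4]
ee_rot: [71.9, 89.0, -22.4]
force: [3.1, 1.3, 29.3]
gripper_width: 16.9
scene [224, 191, 4, 3, 11] [225.4, 191.9]
scene [181, 204, 7, 7, 32] [184.6, 206.8]
scene [165, 240, 20, 10, 83] [174.5, 244.7]
scene [182, 253, 19, 12, 144] [190.0, 259.3]
scene [154, 280, 3, 4, 8] [155.2, 281.5]
scene 1.05 [[184.4, 207.8], [224.0, 191.5]]
scene 1.0 [[185.1, 206.6], [224.9, 190.3]]
scene 0.95 [[185.9, 205.5], [225.9, 189.1]]
side [292, 152, 7, 18, 71] [294.9, 159.9]
side [318, 154, 2, 5, 9] [318.6, 156.2]
side [315, 163, 6, 9, 32] [317.7, 167.2]
side [321, 175, 6, 5, 16] [323.6, 176.8]
side [550, 188, 10, 17, 43] [555.0, 196.4]
side [550, 201, 5, 5, 10] [552.2, 203.1]
side [536, 205, 24, 43, 439] [549.0, 228.8]
side [539, 208, 8, 9, 28] [542.9, 212.4]
side 1.05 [[331.0, 158.0], [323.6, 181.3]]
side 1.0 [[329.4, 155.8], [321.8, 179.0]]
side 0.95 [[327.7, 153.7], [320.0, 176.7]]
```

The image positions agree with about 1.05 rad and the force is steady against a hard stop. The catch pixels are unchanged, so I hand in while holding.

```bash
python3 -m handwheel '0 0 0 0 0 0 0.012; 0 0 0 0 0 0 0.012' 40; python3 -c "
from workcell import env
print(env.job_done())"
```

```text
time_s: 16.02
ee_pos: [434.8, -173.1, 211.4]
ee_rot: [72.3, 89.0, -21.9]
force: [3.1, 1.9, 28.9]
gripper_width: 17.2
the job is handed in; nothing more can be done
None
```

The job is handed in at 16 s, with the gripper still holding the lever down; no verdict was reported.

- **Plate:** I slid it with two fingertips between the rails until it stopped at 16 N. The fingertip position matched home, and the side view showed the plate under the pad.
- **Catch:** I pushed it outwards until it met a firm stop. Its tip pixel matched the 1.25 rad prediction within about 1 px, and it had not moved after the lever pull.
- **Lever:** I gripped the handle (17 mm between the fingers), pulled it down and held it at about 29 N, where more push barely moved it.
- **Disagreements:** The gripper's travel gives a lever angle of about 1.02–1.03 rad, a little under the nominal 1.05. The image checks scattered around 0.95–1.05 rad. I judged it to be at the stop from the sharp rise in force. The two camera views of the handle also disagreed by about 4 mm.
- **Bystanders:** I did not touch any of them on purpose and the later pictures showed nothing disturbed, but I did not measure their positions again.

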